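# Fit and turn the handle of the jar-sealing key

## Robot

A 6-joint arm with a two-finger parallel gripper is mounted at the origin on the work surface. World frame = base frame: x ahead of the robot, y to its left, z up, the work surface at z = 0. Lengths are in m, angles in rad, forces in N, time in s.
With the tool pointing down it reaches from about 0.35 to 0.8 m from the base axis. Payload 7.3 kg.
Tool frame: the origin (TCP) lies between the finger pads; the fingertips stand 25 mm ahead of it and the grasp point (between the pads) lies 6 mm ahead of it (r.tip_extent is the distance from the TCP to the fingertips, in m); z points along the fingers, y is the direction in which the jaws open and shut (so a half turn about z gives the same grasp; the last joint's range is limited). The gripper opens to 85 mm and grips with 20 to 120 N. Pads are 22 mm wide; open, the fingers measure 114 mm over their backs; the gripper's body (76 mm by 85 mm) begins 54 mm behind the grasp point. The pads swing forward as they close: fully open they stand 13 mm farther back than shut.
Start: joints at [1.151, 0.342, 1.524, -0, 1.275, -0.146], TCP at [0.142, 0.505, 0.256] pointing down, gripper open.
Joint ranges: [-2.53, 2.53], [-0.77, 2.02], [0.04, 2.7], [-1, 4.14], [0.28, 2.66], [-3.11, 3.11]. Speed limits (rad/s): [2.57, 2.57, 3.14, 3.14, 3.14, 3.14].

## Interface

Orientations are given as a unit quaternion [x, y, z, w].
In Python, from workcell import r, command_gripper, optics gives the robot as it stands. The module is installed in compiled form; this text tells all that it offers. Calls block until the motion is done:
- r.reach(position, orientation): joint-space move of the TCP to a pose.
- r.move_straight(position, orientation=None, speed=0.15, max_force=None): straight line of the TCP; orientation=None keeps the orientation; speed is the mean speed in m/s. With max_force (N) it stops when the force on the tool has changed by that much, and returns True; else False.
- r.movej(angles): joint-space move.
- command_gripper(opening, force=None): finger opening in m; force is the grip in N (None keeps the last); returns when the fingers have stopped.
- r.hold(seconds).
- r.solve_ik(position, orientation): joint angles nearest the present ones, or None.
- r.read_state(): the state.
- optics.get_image(name): name is "side" or "top"; returns (picture, depth): 384x512x3 uint8, red, green, blue; 384x512 float32, m along the optical axis (not along the pixel's ray), 0 where there is no reading.
- optics.camera_model(name): a dict with "K" (3x3 intrinsics, pixels), "R" (3x3) and "t" (3): a world point X has camera coordinates R X + t. Camera axes: x right, y down, z forward; pixel columns grow to the right and rows downward; lengths in m; the calibration is good to about 2 mm. A picture is of the moment at which its call begins. camera_model takes no time and is no camera call.
A pose or a line that the arm cannot do raises r.PlanningError and nothing moves.
- r.finish_job(): hands the job in, once; it reports no verdict.
The state is a dict: "time_s": time; "joint_positions": joint angles; "dq": joint speeds; "tau": joint torques, N m; "eef_pos": TCP position; "eef_rot": TCP orientation; "contact_force": force on the tool from outside, world axes, zero at the start; "torque": the same for the moment, N m; "grip_width": finger opening in m.
Only numpy, scipy, OpenCV 4.12 (cv2) and the standard library are available. Lean on these libraries where they do the work, as an engineer would, in place of code of your own. Each camera call takes 0.05 s, during which the arm holds its last target.

## Task

Take the yellow dust cap off the shaft of the jar-sealing key and stand it, open side down, on the wooden spoon rest beside the spoon. Then put the red wing handle on the shaft, pressing while slowly turning until it drops fully home over the keys, and turn it clockwise to its stop, bar along the white lines. Do not push away or tip the jars, crock, lids, tin or spoon.

Things in the scene. Friction and masses are not known exactly. Their poses are not given: they have to be found in the camera images.
- seat (a point): Centre of the flat top of the dark boss (48 mm across, 105 mm above the counter) of a steel sealing key that stands on a jar on a round foot 116 mm across; fixed. Cap at the start and handle hub when home rest on the boss. z is up along the drive shaft; x and -x run along two white lines painted on the steel disc (90 mm across, 5 mm below the boss). Bar along these lines = at its clockwise stop.
- shaft_top (a point): Top of the drive shaft, on its axis, 30 mm above the seat; axes as the seat's. The shaft is round, 16 mm across, its last 6 mm tapering to 10 mm across; its top 16 mm is plain, above the keys, and guides the hub. Under the cap at the start.
- key_top (a point): Point on the shaft axis at the level of the tops of its two opposite brass keys, 14 mm above the seat; fixed axes as the seat's. Keys: 6 mm wide, out to 14 mm radius. They turn with the shaft (stiff, 0.2 N m); their angle is not reported: the start is 0.55 to 1.35 rad counter-clockwise (from above) of the white lines. Stops: clockwise on the white lines, the other way at 1.5 rad.
- handle_bar (a point): Centre of the red grip bar of the wing handle (0.2 kg), which starts standing on its hub among the jars. Bar 100 mm long (x), 14 mm wide (y), 18 mm tall (z), its centre 55 mm above the hub's underside, on a neck 13 mm across and 10 mm long. Bar centre above the seat: 69 mm while riding on the keys, 55 mm fully home.
- hub_bottom (a point): Centre of the underside of the handle's steel hub, 45 mm across and 36 mm tall. Open below: bore 19 mm, 32 mm deep, with two opposite keyways 9 mm wide in line with the bar (+x and -x), so it fits either way round, and drops over the keys when the bar is within about 0.1 rad of the line of the keys.
- cap_mid (a point): Yellow plastic dust cap, a round cup turned open side down, 40 mm across, 44 mm tall, 35 g, loose over the shaft, standing on the boss. This point is its centre, half-way up (22 mm above its rim); z is up. It must be lifted at least 32 mm straight up to clear the shaft.
- rest_floor (a point): Wooden spoon rest, a fixed shallow tray 180 mm (x) by 130 mm (y); its rim stands 6 mm above its floor and is 6 mm wide. This point is the centre of its floor, 6 mm above the counter. A wooden spoon (155 mm long, 8 mm thick, up to 30 mm wide) lies along x on the +y half, about 38 mm from the centre; the -y half is free.
- spoon: Wooden spoon on the rest, origin under its middle, lying along its x; to be left alone.
- jar1: Clear glass jar with brass lid, 54 mm across, 82 mm tall; origin at the centre of its underside; to be left alone.
- jar2: Green glass jar with steel lid, 54 mm across, 82 mm tall; origin at the centre of its underside; to be left alone.
- jar3: Clear glass jar with white lid, 54 mm across, 82 mm tall; origin at the centre of its underside; to be left alone.
- crock: Blue ceramic open crock, 110 mm across at the rim, 120 mm tall; origin at the centre of its underside; to be left alone.
- lids: Stack of white plastic lids, 88 mm across, 40 mm tall; origin at the centre of its underside; to be left alone.
- tin: Blue tin with aluminium lid, 74 mm across, 112 mm tall; origin at the centre of its underside; to be left alone.
Not all that is in view belongs to the job. Of the things like the part that bears cap_mid, leave any that is green or pink; of the rest the smaller one is meant.

How it is judged:
On the way, in this order (a step that is already met when the one before it is completed fails the run):
1. the cap stands let go (hand 60 mm or more from it), open side down, on the spoon rest (x of cap_mid in the frame of rest_floor between -0.075 and 0.075 m and y of cap_mid in the frame of rest_floor between -0.055 and 0.055 m and z of cap_mid in the frame of rest_floor between 0.017 and 0.027 m and angle between cap_mid's own z axis and vertical below 0.2 rad and distance between the grasp point and cap_mid above 0.06 m), for 0.2 s.
2. the handle has dropped fully home over the keys of the shaft (horizontal distance between handle_bar and seat below 0.005 m and z of handle_bar in the frame of seat between 0.05 and 0.059 m and angle between handle_bar's own z axis and vertical below 0.1 rad), for 0.2 s.
3. the handle, still home, is turned clockwise to its stop, the bar along the white lines (all of step 2 and angle between the x axis of handle_bar and the x axis of seat, either way round below 0.2 rad), for 0.2 s.
At the end, for the whole second after the job is handed in: Cap upright (0.2 rad), open side down, on the floor of the spoon rest, centre within 75 mm (x) and 55 mm (y) of the rest's; handle upright (0.1 rad) within 5 mm of the shaft axis, bar centre 50 to 59 mm above the seat (home is 55), bar within 0.2 rad of the white lines; both let go (all of step 3 and x of cap_mid in the frame of rest_floor between -0.075 and 0.075 m and y of cap_mid in the frame of rest_floor between -0.055 and 0.055 m and z of cap_mid in the frame of rest_floor between 0.017 and 0.027 m and angle between cap_mid's own z axis and vertical below 0.2 rad); the robot touches nothing.
It fails at once if a jar pushed more than 25 mm or tipped (distance of any of jar1, jar2, jar3 from where it was at the start of the episode above 0.025 m or angle between any of jar1, jar2, jar3's own z axis and vertical above 0.35 rad).
It fails at once if the crock pushed more than 25 mm or tipped (distance of crock from where it was at the start of the episode above 0.025 m or angle between crock's own z axis and vertical above 0.35 rad).
It fails at once if the stack of lids pushed more than 25 mm or tipped (distance of lids from where it was at the start of the episode above 0.025 m or angle between lids's own z axis and vertical above 0.35 rad).
It fails at once if the tin pushed more than 25 mm or tipped (distance of tin from where it was at the start of the episode above 0.025 m or angle between tin's own z axis and vertical above 0.35 rad).
It fails at once if the spoon pushed more than 25 mm or tipped (distance of spoon from where it was at the start of the episode above 0.025 m or angle between spoon's own z axis and vertical above 0.35 rad).
It also fails if it takes over 67 s, if anything falls off the work surface, if the arm or the gripper's body presses on something with over 40 N, if the wrist force passes 120 N, or if a joint passes its speed limit or range.

## Working session

There is one attempt and no reset: what is moved stays moved. The work goes in short steps, each a Python script; the robot and the scene stay as the last script left them, time stands still between calls to the robot, and variables do not carry over. Pictures are saved under pics/ and viewed, and the job is handed in when it is done.

```bash
mkdir -p pics; python3 - <<'E'
from workcell import r, command_gripper, optics
import cv2, numpy as np
for n in ("side","top"):
    p,d=optics.get_image(n)
    np.savez(f'{n}0.npz',p=p,d=d)
    cv2.imwrite(f'pics/{n}0.png',cv2.resize(p[:,:,::-1],(800,600),interpolation=cv2.INTER_CUBIC))
    m=optics.camera_model(n);print(n,m['K'],m['R'],m['t'], -m['R'].T@m['t'])
s=r.read_state();print(s, r.tip_extent)
E
```

```text
side [[348.79589089   0.         250.29393967]
 [  0.         348.79589089 198.98477043]
 [  0.           0.           1.        ]] [[ 0.97047855 -0.24022681  0.02150515]
 [-0.13545169 -0.61662776 -0.7755147 ]
 [ 0.19956009  0.74970747 -0.63096314]] [-0.55109079  0.12379702  0.84864503] [ 0.38223462 -0.69228562  0.64332144]
top [[383.5366586    0.         258.2614421 ]
 [  0.         383.5366586  190.72615694]
 [  0.           0.           1.        ]] [[-0.02685194 -0.99918954 -0.02998725]
 [-0.99280518  0.03015813 -0.11588077]
 [ 0.11669121  0.02665987 -0.99281036]] [-0.02018954  0.55304512  0.98896634] [ 0.43312026 -0.0632177   1.0453379 ]
{'time_s': 0.1, 'joint_positions': array([ 1.15102673e+00,  3.42658228e-01,  1.52491633e+00,  1.95519013e-05,
        1.27539327e+00, -1.46010925e-01]), 'dq': array([-5.81992159e-04, -9.98940012e-04, -1.31299251e-03, -7.32815376e-05,
        3.03205370e-04, -7.70132622e-04]), 'tau': array([ 1.57135506e-03, -4.34448051e+01, -2.46487230e+01, -7.72868293e-05,
        4.69808598e-03, -7.74623288e-06]), 'eef_pos': array([0.14178272, 0.50516236, 0.25569454]), 'eef_rot': array([ 1.36455100e-01,  9.90646018e-01, -6.57647426e-04, -2.00906609e-04]), 'contact_force': array([-0.51541262,  0.04512992, -0.57349619]), 'torque': array([ 0.03804216,  0.02154497, -0.0581766 ]), 'grip_width': 0.08580734941629292} 0.025
```

View pics/side0.png

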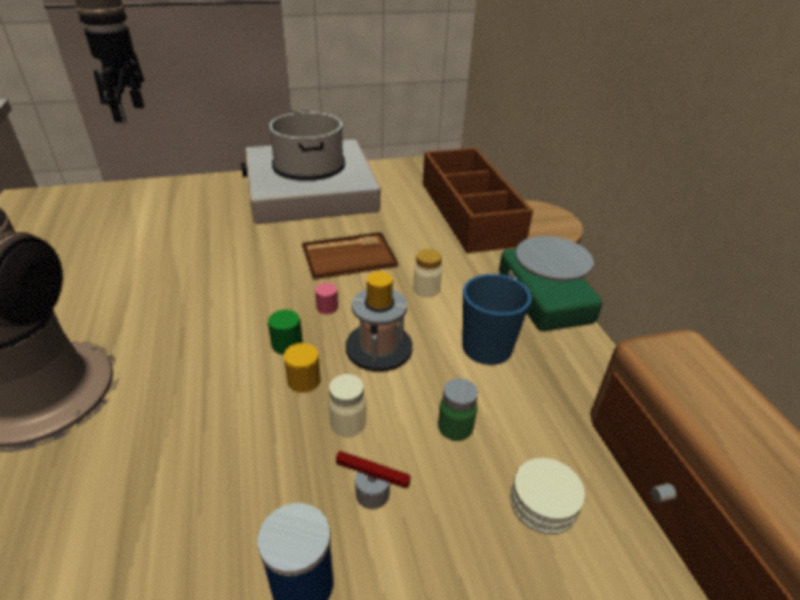

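View pics/top0.png

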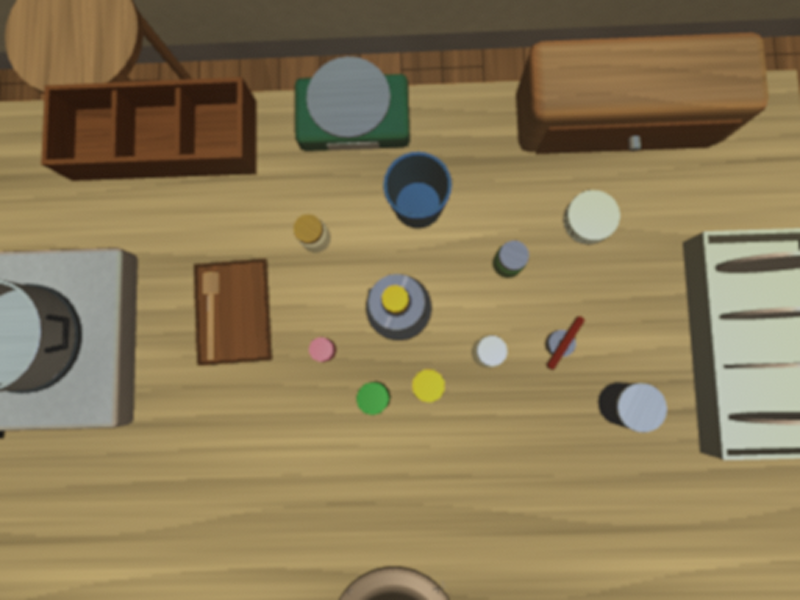

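```bash
cat > h.py <<'E'
import numpy as np, cv2
from workcell import optics
def cloud(n,d):
    m=optics.camera_model(n);K,R,t=m['K'],m['R'],m['t']
    v,u=np.mgrid[0:d.shape[0],0:d.shape[1]].astype(float)
    c=np.stack([(u-K[0,2])/K[0,0]*d,(v-K[1,2])/K[1,1]*d,d],-1)
    return (c-t)@R
def proj(n,X):
    m=optics.camera_model(n);c=np.asarray(X)@m['R'].T+m['t'];q=c@m['K'].T
    return q[...,:2]/q[...,2:]
def pix2plane(n,uv,z):
    m=optics.camera_model(n);C=-m['R'].T@m['t']
    d=m['R'].T@np.linalg.inv(m['K'])@np.array([uv[0],uv[1],1.]);return C+d*(z-C[2])/d[2]
def load(n,k=0):
    f=np.load(f'{n}{k}.npz');return f['p'],f['d']
E
python3 - <<'E'
from h import *
for n in('side','top'):
    p,d=load(n);W=cloud(n,d);hsv=cv2.cvtColor(p,cv2.COLOR_RGB2HSV)
    # yellow
    for nm,lo,hi in(('yellow',(18,150,90),(32,255,255)),('red',(0,150,50),(6,255,255)),('red2',(174,150,50),(180,255,255))):
        mk=cv2.inRange(hsv,lo,hi)
        k,l,s,c=cv2.connectedComponentsWithStats(mk)
        for i in range(1,k):
            if s[i,4]<40 or s[i,4]>3000: continue
            P=W[(l==i)&(d>0)];zt=np.percentile(P[:,2],95)
            T=P[abs(P[:,2]-zt)<.006]
            print(n,nm,s[i],c[i].round(1),'ztop',zt.round(4),'mean',T.mean(0).round(4),'min',T.min(0).round(3),'max',T.max(0).round(3))
    # crops
p,d=load('top');cv2.imwrite('pics/topcrop.png',cv2.resize(p[160:260,210:390,::-1],(792,440),interpolation=cv2.INTER_CUBIC))
p,d=load('side');cv2.imwrite('pics/sidecrop.png',cv2.resize(p[130:330,160:360,::-1],(600,600),interpolation=cv2.INTER_CUBIC))
E
```

```text
side yellow [267 159  16  11 128] [274.1 164. ] ztop 0.0843 mean [0.6676 0.1186 0.0824] min [0.645 0.099 0.079] max [0.689 0.141 0.085]
side yellow [235 173  17  24 275] [242.  182.9] ztop 0.1506 mean [ 0.5399 -0.0239  0.149 ] min [ 0.52  -0.043  0.145] max [ 0.56  -0.001  0.152]
side yellow [181 219  23  32 524] [191.5 233.2] ztop 0.0597 mean [ 0.4059 -0.0705  0.0581] min [ 0.38  -0.096  0.054] max [ 0.432 -0.041  0.061]
side red [216 289  46  22 352] [238.8 299.9] ztop 0.0652 mean [ 0.469  -0.2969  0.0632] min [ 0.429 -0.326  0.059] max [ 0.509 -0.266  0.067]
side red2 [203 189  11  10  54] [208.3 194. ] ztop 0.0371 mean [0.467  0.0934 0.035 ] min [0.453 0.09  0.031] max [0.481 0.1   0.039]
top yellow [188 138  18  17 236] [196.7 146. ] ztop 0.0861 mean [0.6669 0.1179 0.0834] min [0.646 0.096 0.08 ] max [0.688 0.138 0.088]
top yellow [245 183  17  17 229] [252.7 191.1] ztop 0.1529 mean [ 0.5391 -0.0257  0.1505] min [ 0.521 -0.046  0.147] max [ 0.557 -0.008  0.155]
top yellow [264 236  21  21 352] [273.8 246.3] ztop 0.0622 mean [ 0.4055 -0.0727  0.0597] min [ 0.381 -0.098  0.056] max [ 0.432 -0.047  0.064]
top red [351 204  22  31 141] [361.3 219.1] ztop 0.0684 mean [ 0.4679 -0.2957  0.0656] min [ 0.431 -0.326  0.063] max [ 0.506 -0.268  0.07 ]
```

```bash
python3 - <<'E'
from h import *
p,d=load('top');W=cloud('top',d)
# height map print classes: report blobs higher than 20mm on table region
H=W[...,2]
mk=((H>.012)&(d>0)&(W[...,0]>.2)&(W[...,0]<.85)&(abs(W[...,1])<.5)).astype('uint8')
k,l,s,c=cv2.connectedComponentsWithStats(mk)
for i in range(1,k):
    if s[i,4]<30: continue
    P=W[l==i];zt=np.percentile(P[:,2],97);T=P[abs(P[:,2]-zt)<.006]
    print(s[i],c[i].round(),zt.round(3),T.mean(0).round(3),(T.max(0)-T.min(0)).round(3))
E
```

```text
[ 331   52  121   47 4510] [390.  75.] 0.174 [ 0.832 -0.379  0.171] [0.04  0.25  0.009]
[ 189   74   74   23 1335] [226.  86.] 0.102 [0.836 0.046 0.1  ] [0.035 0.114 0.009]
[  51   78  113   36 1915] [111. 101.] 0.093 [0.799 0.343 0.091] [0.061 0.275 0.009]
[ 245   97   44   49 1188] [267. 118.] 0.123 [ 0.724 -0.065  0.121] [0.108 0.107 0.009]
[361 121  36  35 934] [379. 138.] 0.045 [ 0.684 -0.363  0.042] [0.088 0.088 0.009]
[188 137  24  24 428] [199. 149.] 0.086 [0.668 0.118 0.083] [0.045 0.047 0.007]
[316 154  23  24 412] [327. 165.] 0.087 [ 0.613 -0.218  0.084] [0.044 0.046 0.008]
[  47  158   41  116 4073] [ 68. 216.] 0.074 [0.498 0.469 0.071] [0.295 0.064 0.012]
[169 170   3  23  39] [170. 182.] 0.017 [0.586 0.206 0.014] [0.061 0.007 0.006]
[126 174  15  60 346] [135. 199.] 0.018 [0.543 0.302 0.015] [0.162 0.039 0.008]
[ 234  175   43   43 1363] [255. 196.] 0.152 [ 0.54  -0.026  0.15 ] [0.039 0.04  0.008]
[ 29 201  16  25 158] [ 38. 213.] 0.166 [0.5   0.478 0.163] [0.057 0.034 0.006]
[350 202  25  34 401] [360. 218.] 0.068 [ 0.47  -0.298  0.065] [0.082 0.06  0.008]
[302 214  23  21 372] [313. 224.] 0.087 [ 0.459 -0.176  0.084] [0.045 0.048 0.008]
[198 216  17  15 209] [206. 223.] 0.048 [0.47  0.105 0.045] [0.037 0.038 0.007]
[264 236  21  21 351] [274. 246.] 0.062 [ 0.405 -0.073  0.06 ] [0.051 0.051 0.007]
[228 244  22  22 367] [239. 254.] 0.063 [0.388 0.019 0.06 ] [0.05  0.051 0.008]
[ 384  245   43   31 1090] [405. 259.] 0.117 [ 0.366 -0.395  0.114] [0.071 0.072 0.009]
```

View pics/topcrop.png

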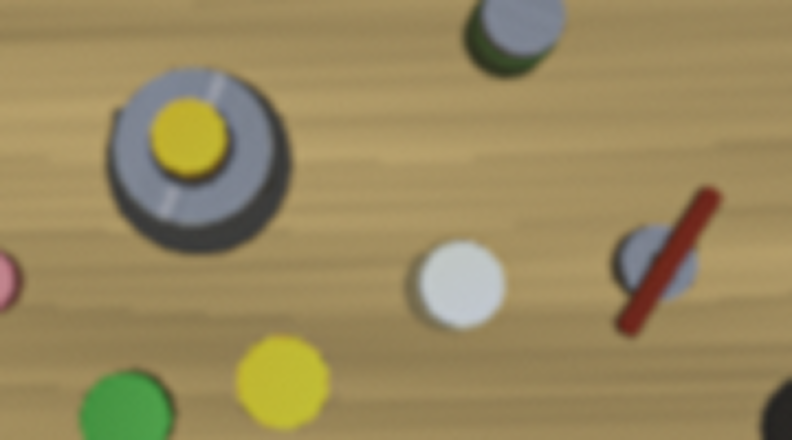

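View pics/sidecrop.png

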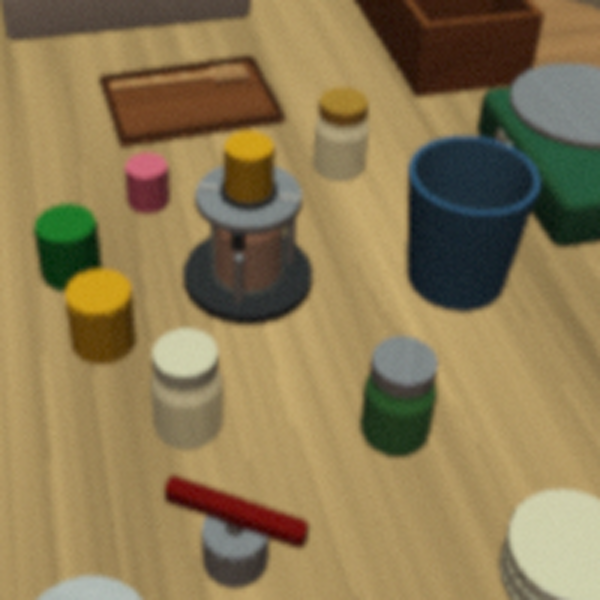

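```bash
python3 - <<'E'
from h import *
for n in('side','top'):
    p,d=load(n);W=cloud(n,d);hsv=cv2.cvtColor(p,cv2.COLOR_RGB2HSV)
    # bar: red pixels on table near
    mk=((hsv[...,0]<8)|(hsv[...,0]>172))&(hsv[...,1]>140)&(W[...,2]>.04)&(abs(W[...,0]-.47)<.07)&(abs(W[...,1]+.297)<.07)
    P=W[mk];T=P[P[:,2]>np.percentile(P[:,2],90)-.008]
    vx,vy,x0,y0=cv2.fitLine(T[:,:2].astype('f4'),cv2.DIST_HUBER,0,.001,.001).ravel()
    s=(T[:,:2]-[x0,y0])@[vx,vy];mid=(s.max()+s.min())/2
    print(n,'bar',len(T),T[:,2].mean(),'ang',np.arctan2(vy,vx) if vx>0 else np.arctan2(-vy,-vx),'ctr',x0+vx*mid,y0+vy*mid,'len',np.ptp(s), T[:,:2].mean(0))
    # pixel based: lines ray intersect z=.064
    vv,uu=np.nonzero(mk); Q=np.array([pix2plane(n,(u,v),.064) for u,v in zip(uu,vv)]);(c,sz,a)=cv2.minAreaRect(Q[:,:2].astype('f4'));print(' plane rect',c,sz,a,Q.mean(0))
    # hub / neck
    mk=(abs(W[...,2]-.036)<.005)&(np.hypot(W[...,0]-.469,W[...,1]+.297)<.04)
    print(' hub',W[mk].mean(0),np.ptp(W[mk],0))
    # disc top z~.1
    mk=(abs(W[...,2]-.101)<.005)&(np.hypot(W[...,0]-.54,W[...,1]+.025)<.06)
    (c,rad)=cv2.minEnclosingCircle(W[mk][:,:2].astype('f4'));print(' disc',c,rad,W[mk][:,2].mean())
    # white lines
    g=hsv[...,2].astype(int)
    print(' V pct',np.percentile(g[mk],[10,50,90,95,99]))
    wl=mk&(g>np.percentile(g[mk],92))&(np.hypot(W[...,0]-.54,W[...,1]+.025)<.043)
    print(np.c_[W[wl][:,:2],g[wl]].round(3).tolist())
E
```

```text
side bar 300 0.06264381101950531 ang -0.61244726 ctr 0.46850953291308034 -0.2969442536707364 len 0.0962987219523202 [ 0.46915155 -0.29739532]
 plane rect (0.4666002690792084, -0.29979878664016724) (0.018869634717702866, 0.09687535464763641) 55.55351257324219 [ 0.46818426 -0.2999632   0.064     ]
 hub [ 0.46425992 -0.30234325  0.03592761] [0.04009153 0.03579866 0.00966024]
 disc (0.540864884853363, -0.02243877202272415) 0.04673514887690544 0.10056232657405803
 V pct [ 73.8  132.   144.1  148.55 157.  ]
[[0.504, -0.001, 150.0], [0.504, -0.004, 150.0], [0.507, -0.003, 152.0], [0.509, -0.005, 151.0], [0.514, -0.003, 149.0], [0.57, -0.03, 149.0], [0.575, -0.031, 147.0], [0.569, -0.036, 148.0], [0.572, -0.035, 147.0], [0.574, -0.038, 149.0], [0.576, -0.037, 148.0], [0.576, -0.039, 147.0]]
top bar 150 0.06551039321703282 ang -0.61124635 ctr 0.4688361279841181 -0.29639277874992814 len 0.0942306792726085 [ 0.46868407 -0.29628622]
 plane rect (0.4689474105834961, -0.29680076241493225) (0.010174795053899288, 0.09448195993900299) 55.03374099731445 [ 0.46874101 -0.29664759  0.064     ]
 hub [ 0.4
[... 638 characters left out ...]
, 154.0], [0.566, -0.03, 149.0], [0.566, -0.035, 150.0], [0.566, -0.038, 156.0], [0.566, -0.04, 153.0], [0.564, -0.013, 160.0], [0.563, -0.038, 151.0], [0.557, -0.005, 159.0], [0.552, -0.003, 157.0], [0.53, 0.013, 149.0], [0.515, -0.009, 152.0], [0.514, -0.014, 158.0], [0.514, -0.017, 149.0], [0.512, -0.009, 154.0], [0.512, -0.012, 163.0], [0.512, -0.014, 161.0], [0.512, -0.017, 153.0], [0.509, -0.007, 150.0], [0.51, -0.009, 157.0], [0.509, -0.012, 162.0], [0.509, -0.014, 158.0], [0.507, -0.006, 154.0], [0.507, -0.009, 162.0], [0.507, -0.012, 162.0], [0.507, -0.014, 154.0], [0.504, -0.007, 158.0], [0.505, -0.009, 164.0], [0.504, -0.012, 161.0], [0.504, -0.014, 150.0], [0.502, -0.011, 153.0]]
```

```bash
python3 - <<'E'
from h import *
p,d=load('top');cv2.imwrite('pics/rest0.png',cv2.resize(p[155:245,110:190,::-1],(533,600),interpolation=cv2.INTER_CUBIC))
W=cloud('top',d);hsv=cv2.cvtColor(p,cv2.COLOR_RGB2HSV)
box=(abs(W[...,0]-.54)<.15)&(abs(W[...,1]-.26)<.12)
print('floor z',[ (u,v,W[v,u].round(3).tolist()) for u,v in((155,185),(155,200),(160,215),(145,200),(135,200),(110,200))])
# dark mask
mk=((hsv[...,2]<125)&box).astype('uint8')
k,l,s,c=cv2.connectedComponentsWithStats(mk)
i=1+np.argmax(s[1:,4]);P=W[l==i];print(s[i],c[i])
vv,uu=np.nonzero(l==i);Q=np.array([pix2plane('top',(u,v),.01)[:2] for u,v in zip(uu,vv)]).astype('f4');print(cv2.minAreaRect(Q))
p,d=load('side');W=cloud('side',d);hsv=cv2.cvtColor(p,cv2.COLOR_RGB2HSV)
box=(abs(W[...,0]-.54)<.15)&(abs(W[...,1]-.26)<.12)
mk=((hsv[...,2]<125)&box&(W[...,2]<.03)).astype('uint8')
k,l,s,c=cv2.connectedComponentsWithStats(mk)
i=1+np.argmax(s[1:,4]);print(s[i],c[i])
vv,uu=np.nonzero(l==i);Q=np.array([pix2plane('side',(u,v),.01)[:2] for u,v in zip(uu,vv)]).astype('f4');print(cv2.minAreaRect(Q))
E
```

```text
floor z [(155, 185, [0.579, 0.248, 0.008]), (155, 200, [0.538, 0.248, 0.008]), (160, 215, [0.497, 0.234, 0.008]), (145, 200, [0.539, 0.277, 0.006]), (135, 200, [0.539, 0.301, 0.014]), (110, 200, [0.542, 0.376, 0.001])]
[ 123  165   52   69 2806] [150.17890235 199.55488239]Traceback (most recent call last):
  File "<stdin>", line 10, in <module>
  File "h.py", line 12, in pix2plane
    m=optics.camera_model(n);C=-m['R'].T@m['t']
ValueError: time passes only in moves, steps and waits
```

View pics/rest0.png

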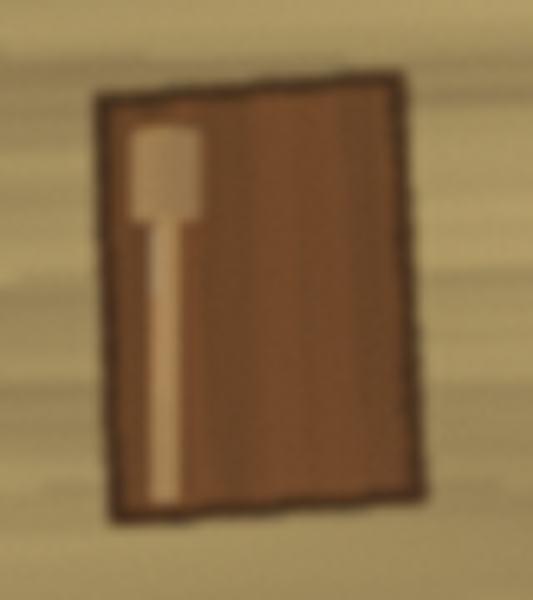

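```bash
cat >> h.py <<'E'
from scipy.spatial.transform import Rotation as Rot
def q(yaw):
    return Rot.from_matrix(np.c_[[np.cos(yaw),np.sin(yaw),0],[np.sin(yaw),-np.cos(yaw),0],[0,0,-1]]).as_quat()
def snap(k,names=('side','top')):
    from workcell import optics
    for n in names:
        p,d=optics.get_image(n);np.savez(f'{n}{k}.npz',p=p,d=d)
        cv2.imwrite(f'pics/{n}{k}.png',cv2.resize(p[:,:,::-1],(800,600),interpolation=cv2.INTER_CUBIC))
def st():
    from workcell import r
    s=r.read_state();print('t',round(s['time_s'],2),'p',s['eef_pos'].round(4),'F',s['contact_force'].round(1),'M',s['torque'].round(2),'w',round(s['grip_width'],4),'j6',round(s['joint_positions'][5],2));return s
E
python3 - <<'E'
from h import *
from workcell import r, command_gripper
Y=1.62
r.reach([.54,-.025,.215],q(Y)); st()
c=r.move_straight([.54,-.025,.139],speed=.1,max_force=8);print(c);st()
command_gripper(.03,25);st()
r.move_straight([.54,-.025,.22],speed=.12);st()
snap(1)
E
```

```text
t 2.47 p [ 0.54   -0.0241  0.2151] F [ 0.3 -0.3  0.8] M [-0.06  0.03  0.  ] w 0.0856 j6 -0.24
False
t 3.38 p [ 0.5404 -0.025   0.1395] F [ 0.6 -0.4  0.1] M [ 0.04 -0.02  0.01] w 0.0853 j6 -0.24
t 3.86 p [ 0.5402 -0.025   0.1395] F [-0.7  0.2  3.7] M [-0.05  0.13  0.01] w 0.0399 j6 -0.24
t 4.68 p [ 0.5395 -0.0249  0.2192] F [ 0.2 -0.9 -0.7] M [-0.04  0.08  0.04] w 0.0397 j6 -0.24
```

View pics/side1.png

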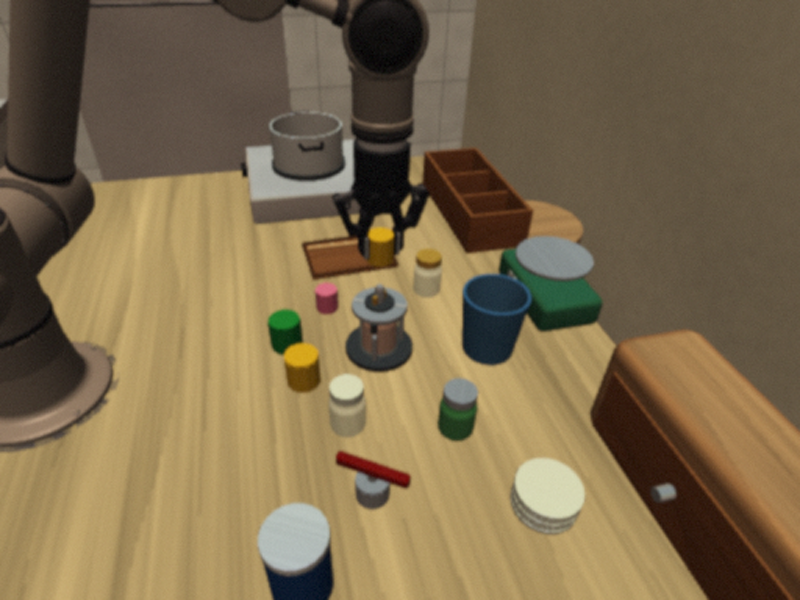

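```bash
python3 - <<'E'
from h import *
from workcell import r, command_gripper
Y=1.62
r.reach([.543,.238,.13],q(Y)); st()
r.move_straight([.543,.238,.055],speed=.12)
c=r.move_straight([.543,.238,.0398],speed=.03,max_force=4);print(c);st()
command_gripper(.065);st()
r.move_straight([.543,.238,.15],speed=.2);st()
r.reach([.47,.06,.25],q(Y)); 
snap(2);st()
E
```

```text
t 5.86 p [0.5436 0.2371 0.1304] F [ 1.   0.5 -0.8] M [0.06 0.02 0.01] w 0.0396 j6 0.23
True
t 7.13 p [0.5428 0.238  0.0405] F [-0.9 -0.2  5.4] M [-0.03  0.07  0.01] w 0.0397 j6 0.23
t 7.5 p [0.5423 0.2378 0.0397] F [-1.   0.1  0.4] M [-0.04  0.02  0.  ] w 0.0652 j6 0.23
t 8.2 p [0.5424 0.2378 0.1491] F [ 0.   0.9 -0.9] M [0.03 0.   0.04] w 0.065 j6 0.23
t 9.18 p [0.4702 0.0609 0.2489] F [-0.2 -0.2  0.3] M [ 0.04  0.02 -0.06] w 0.0653 j6 -0.08
```

```bash
python3 - <<'E'
from h import *
p,d=load('top',2);W=cloud('top',d)
a=cv2.resize(p[155:235,225:285,::-1],(450,600),interpolation=cv2.INTER_CUBIC)
p,d=load('side',2)
b=cv2.resize(p[165:245,210:280,::-1],(350,400),interpolation=cv2.INTER_CUBIC)
b=cv2.copyMakeBorder(b,0,200,0,0,cv2.BORDER_CONSTANT)
cv2.imwrite('pics/keys2.png',np.hstack([a,b]))
E
```

```text
(no output)
```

View pics/keys2.png

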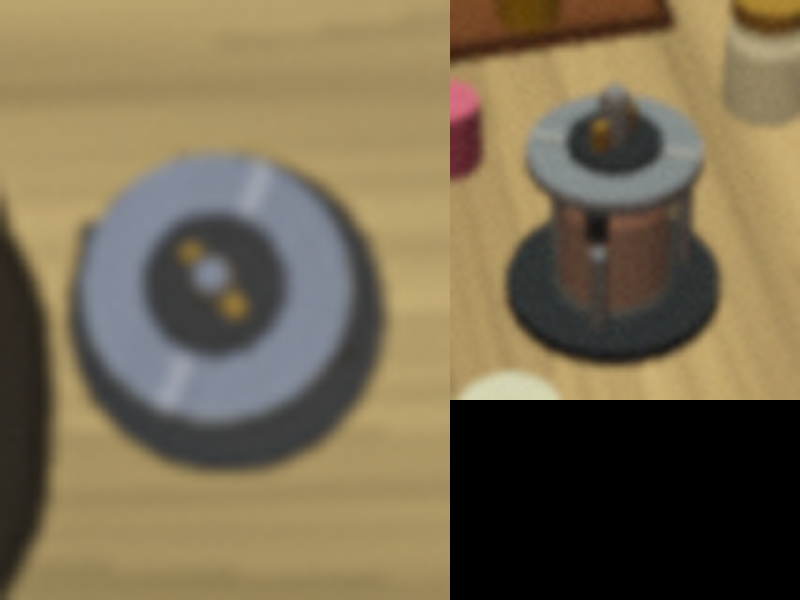

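View pics/top2.png

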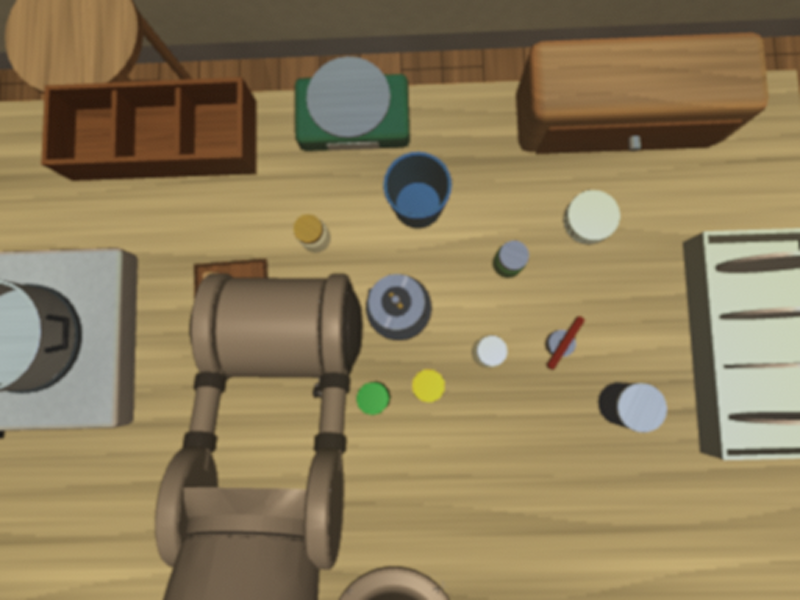

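View pics/side2.png

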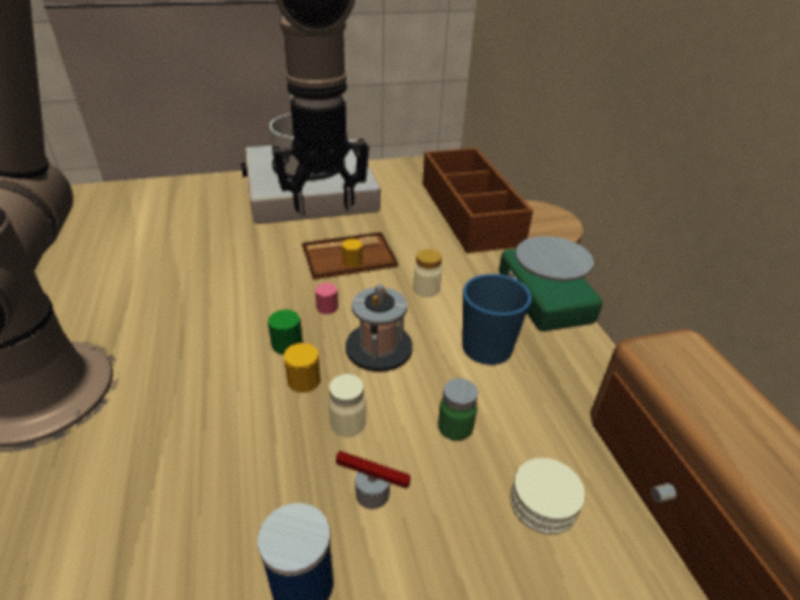

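```bash
python3 - <<'E'
from h import *
for k in (2,):
  for n in('top','side'):
    p,d=load(n,k);hsv=cv2.cvtColor(p,cv2.COLOR_RGB2HSV);W=cloud(n,d)
    uv=proj(n,np.array([.54,-.025,.119]));
    v,u=np.mgrid[0:384,0:512];near=np.hypot(u-uv[0],v-uv[1])<(9 if n=='top' else 9)
    mk=near&(hsv[...,0]>8)&(hsv[...,0]<30)&(hsv[...,1]>90)
    kk,l,s,c=cv2.connectedComponentsWithStats(mk.astype('uint8'))
    C=[]
    for i in range(1,kk):
        w=hsv[...,1]*(l==i)*1.0;m=[(u*w).sum()/w.sum(),(v*w).sum()/w.sum()];X=pix2plane(n,m,.119);C.append(X);print(n,s[i,4],np.round(m,1),X.round(4),W[l==i].mean(0).round(4))
    if n=='top':
        A,B=C[0],C[1];e=A-B;print('ang',np.arctan2(e[1],e[0])%np.pi,'mid',(A+B)/2,np.linalg.norm(e))
    # shaft top
    mk=near&(abs(W[...,2]-.136)<.006);print('shaft',mk.sum(),W[mk].mean(0))
    dk=(hsv[...,2]<80)&(abs(W[...,2]-.106)<.006)&(np.hypot(W[...,0]-.54,W[...,1]+.025)<.03)
    print('boss',cv2.minEnclosingCircle(W[dk][:,:2].astype('f4')))
    # cap
    mk=(hsv[...,0]>17)&(hsv[...,0]<33)&(hsv[...,1]>150)&(np.hypot(W[...,0]-.543,W[...,1]-.238)<.04)
    if mk.sum(): P=W[mk];T=P[P[:,2]>np.percentile(P[:,2],95)-.006];print('cap',T.mean(0),np.ptp(T,axis=0))
E
```

```text
top 8 [249.9 187.9] [ 0.5495 -0.0181  0.119 ] [ 0.5499 -0.018   0.1168]
top 13 [255.6 195.4] [ 0.5309 -0.0317  0.119 ] [ 0.5313 -0.0314  0.1145]
ang 0.6308181776390617 mid [ 0.54018172 -0.0248593   0.119     ] 0.023047838504370054
shaft 33 [ 0.54032812 -0.02573567  0.13470267]
boss ((0.5394958257675171, -0.02599354460835457), 0.021758705377578735)
side 30 [243.3 181.4] [0.5476 0.003  0.119 ] [0.5834 0.154  0.0051]
side 4 [246.  187.5] [ 0.5485 -0.0233  0.119 ] [ 0.5501 -0.0166  0.1138]
side 28 [239.6 191.6] [ 0.5294 -0.0361  0.119 ] [ 0.5262 -0.0504  0.1302]
shaft 23 [ 0.53991534 -0.02295095  0.1335571 ]
boss ((0.5392271280288696, -0.025813281536102295), 0.022604171186685562)
cap [0.54339952 0.23895718 0.05029146] [0.03815455 0.03903864 0.00780128]
```

```bash
python3 - <<'E'
from h import *
from workcell import r, command_gripper
Y=-.612; b=[.4687,-.2966]
r.reach([*b,.17],q(Y)); st()
r.move_straight([*b,.066],speed=.12,max_force=8);st()
command_gripper(.008,60);st()
r.move_straight([*b,.2],speed=.15);st()
r.reach([.54,-.025,.25],q(.95)); st()
snap(3);st()
E
```

```text
t 10.57 p [ 0.4692 -0.2958  0.1699] F [-0.1 -0.3  0.5] M [ 0.02  0.01 -0.03] w 0.065 j6 1.48
t 11.58 p [ 0.4692 -0.2968  0.0667] F [ 0.2 -0.6  0.9] M [ 0.05  0.01 -0.04] w 0.0649 j6 1.48
t 12.1 p [ 0.4689 -0.2967  0.0663] F [0.8 1.6 3.1] M [ 0.04 -0.02 -0.01] w 0.0126 j6 1.48
t 13.14 p [ 0.4682 -0.2962  0.1989] F [-0.7 -0.2 -2.5] M [ 0.    0.02 -0.  ] w 0.0127 j6 1.48
t 14.24 p [ 0.5398 -0.0256  0.2494] F [-0.5  0.  -1.7] M [-0.03  0.01  0.02] w 0.0129 j6 0.43
t 14.34 p [ 0.5399 -0.0262  0.2495] F [-0.8 -0.2 -3. ] M [-0.01  0.01 -0.04] w 0.0127 j6 0.43
```

View pics/side3.png

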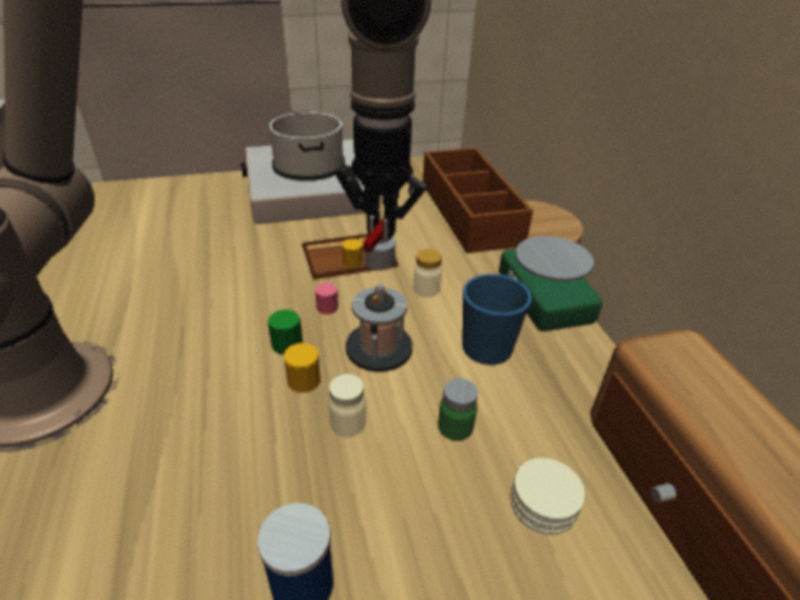

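```bash
python3 - <<'E'
from h import *
p,d=load('side',3);W=cloud('side',d)
cv2.imwrite('pics/hub3.png',cv2.resize(p[110:190,205:285,::-1],(600,600),interpolation=cv2.INTER_CUBIC))
z0=.2495-.066
print('proj hub bottom',proj('side',[.54,-.0258,z0]),'hub top',proj('side',[.54,-.0258,z0+.036]))
mk=(np.hypot(W[...,0]-.54,W[...,1]+.026)<.035)&(W[...,2]>z0-.01)&(W[...,2]<z0+.03)&(d>0)
for v in range(140,185):
    us=np.nonzero(mk[v])[0]
    if len(us)>3: print(v,us.min(),us.max(),(us.min()+us.max())/2,W[v,us,2].mean().round(4),W[v,us,1].min().round(4))
E
```

```text
proj hub bottom [243.12153161 166.81622631] hub top [243.25566385 153.70706335]
161 234 252 243.0 0.2103 -0.0486
162 234 252 243.0 0.209 -0.0498
163 234 252 243.0 0.206 -0.0487
164 234 252 243.0 0.2032 -0.0486
165 234 252 243.0 0.2006 -0.0485
166 234 252 243.0 0.1982 -0.0506
167 234 252 243.0 0.1953 -0.0489
168 234 252 243.0 0.1922 -0.0494
169 235 251 243.0 0.1906 -0.0499
170 236 250 243.0 0.188 -0.0495
171 238 249 243.5 0.1862 -0.0504
172 241 245 243.0 0.1842 -0.0491
```

View pics/hub3.png

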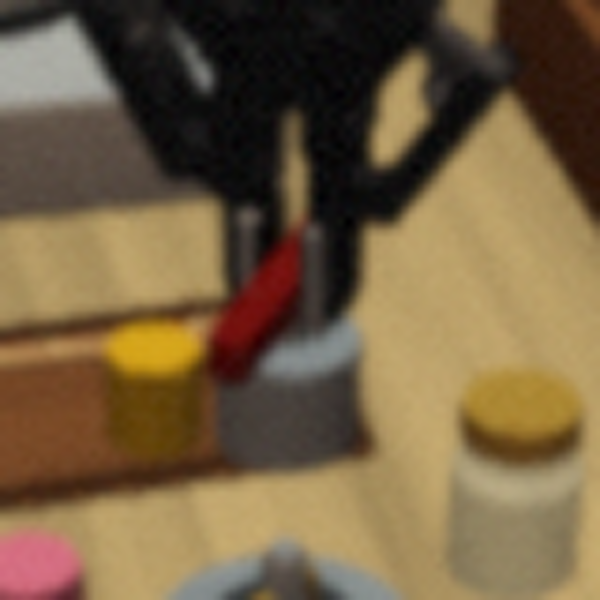

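```bash
python3 - <<'E'
from h import *
from workcell import r, command_gripper
r.move_straight([.54,-.025,.21],speed=.1);st()
print(r.move_straight([.54,-.025,.180],speed=.03,max_force=7));s=st()
z=s['eef_pos'][2]
t=[.54,-.025,z-.001]
r.move_straight(t,speed=.02,max_force=15);st()
r.hold(.2);st()
j=r.solve_ik(t,q(.90));t0=r.read_state()['time_s'];print(np.round(j-r.read_state()['joint_positions'],4));r.movej(j);st()
E
```

```text
t 14.89 p [ 0.5402 -0.0254  0.2102] F [ 0.1 -0.  -1.3] M [0.01 0.02 0.02] w 0.0128 j6 0.43
True
t 15.48 p [ 0.5395 -0.0237  0.1944] F [ 0.8  3.  -4.1] M [ 0.7  -0.28 -0.  ] w 0.013 j6 0.43
t 15.73 p [ 0.5398 -0.0238  0.1928] F [ 1.1  7.1 -3. ] M [ 1.32 -0.18 -0.07] w 0.0128 j6 0.43
t 15.93 p [ 0.5398 -0.0238  0.1928] F [ 0.   6.2 -3.2] M [ 1.35 -0.19 -0.02] w 0.0131 j6 0.43
[-0.0003 -0.0013  0.0004 -0.0037 -0.0019  0.051 ]
t 16.18 p [ 0.5395 -0.0237  0.1928] F [-0.6  6.3 -2.5] M [ 1.33 -0.06  0.03] w 0.0131 j6 0.48
```

```bash
python3 - <<'E'
from h import *
from workcell import r, command_gripper
for y in(-.0235,-.022):
    r.move_straight([.54,y,.1935],speed=.02);r.hold(.1);print(y);st()
E
```

```text
-0.0235
t 16.53 p [ 0.5396 -0.0232  0.1931] F [ 0.5  3.3 -4.6] M [0.82 0.04 0.01] w 0.0126 j6 0.49
-0.022
t 16.88 p [ 0.5402 -0.0224  0.1937] F [-1.2  1.7 -2.5] M [ 0.08  0.04 -0.  ] w 0.0129 j6 0.49
```

```bash
python3 - <<'E'
from h import *
from workcell import r, command_gripper
r.move_straight([.54,-.021,.1935],speed=.02);r.hold(.1);st()
print(r.move_straight([.54,-.021,.182],speed=.02,max_force=7));st()
snap(4,('side',))
p,d=load('side',4)
cv2.imwrite('pics/hub4.png',cv2.resize(p[120:220,195:295,::-1],(600,600),interpolation=cv2.INTER_CUBIC))
E
```

```text
t 17.23 p [ 0.5401 -0.0211  0.1936] F [-0.3  0.2 -2. ] M [-0.03  0.04 -0.01] w 0.013 j6 0.49
True
t 17.71 p [ 0.5401 -0.021   0.1846] F [-0.5  0.1  5.6] M [0.03 0.13 0.01] w 0.0127 j6 0.49
```

View pics/hub4.png

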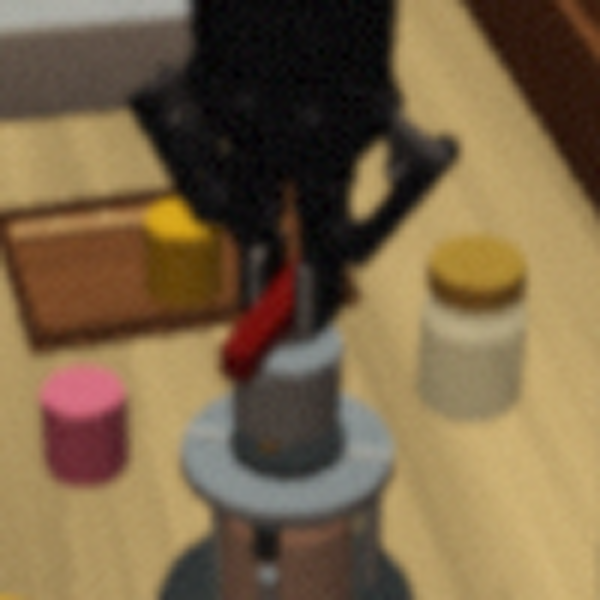

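```bash
python3 - <<'E'
from h import *
from workcell import r, command_gripper
yaw=.9
t=[.54,-.021,.1835]
while yaw>.36:
    yaw-=.04
    j=r.solve_ik(t,q(yaw));r.movej(j)
    c=r.move_straight([*t[:2],.181],q(yaw),speed=.02,max_force=9)
    s=r.read_state();print(round(yaw,2),c,s['eef_pos'].round(4),s['contact_force'].round(1),s['torque'].round(2),round(s['time_s'],1))
    t[2]=max(s['eef_pos'][2]-.001,.1815)
    if s['eef_pos'][2]<.1822: print('drop');break
    if np.linalg.norm(s['contact_force'])>30: print('force');break
E
```

```text
0.86 True [ 0.5404 -0.0209  0.1819] [ 4.6 -0.2 -9.3] [ 0.01 -0.91 -0.19] 18.2
drop
```

```bash
python3 - <<'E'
from h import *
from workcell import r, command_gripper
r.hold(.2);st()
print(r.move_straight([.54,-.021,.178],speed=.02,max_force=15));st()
snap(5,('side',))
p,d=load('side',5)
cv2.imwrite('pics/hub5.png',cv2.resize(p[120:220,195:295,::-1],(600,600),interpolation=cv2.INTER_CUBIC))
E
```

```text
t 18.42 p [ 0.5404 -0.021   0.1817] F [  6.    0.1 -10.8] M [ 0.02 -1.07 -0.23] w 0.0128 j6 0.53
True
t 18.62 p [ 0.5407 -0.021   0.1805] F [1.7 0.1 0.3] M [-0.04 -0.16 -0.21] w 0.0129 j6 0.53
```

View pics/hub5.png

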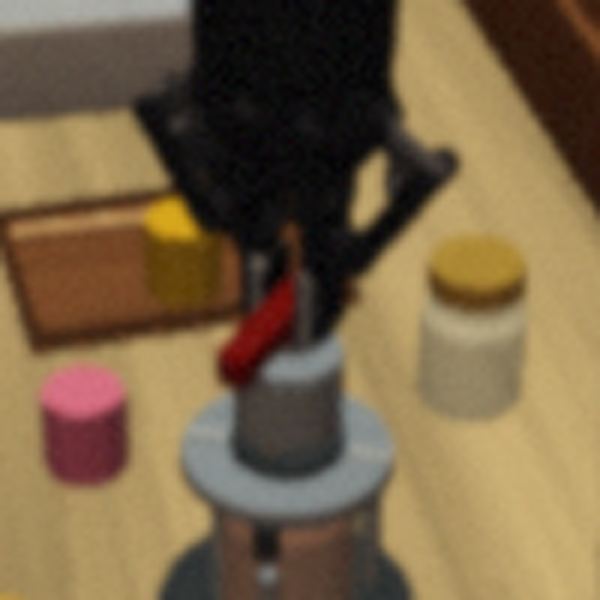

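```bash
python3 - <<'E'
from h import *
from workcell import r, command_gripper
print(r.move_straight([.54,-.021,.169],speed=.02,max_force=20));st()
E
```

```text
False
t 19.38 p [ 0.5406 -0.0209  0.1711] F [-3.2  2.1 14.8] M [ 0.16  0.38 -0.2 ] w 0.0131 j6 0.53
```

```bash
python3 - <<'E'
from h import *
from workcell import r, command_gripper
t=[.5403,-.021,.1703]
r.move_straight(t,speed=.02);r.hold(.3);st()
yaw=.86
while yaw>-.5:
    yaw-=.1 if yaw>-.2 else .04
    r.movej(r.solve_ik(t,q(yaw)))
    s=r.read_state();print(round(yaw,2),s['eef_pos'].round(4),s['contact_force'].round(1),s['torque'].round(2),round(s['time_s'],1))
    if abs(s['torque'][2])>1.0 or np.linalg.norm(s['contact_force'])>40: print('stop');break
snap(6)
E
```

```text
t 19.93 p [ 0.5406 -0.0209  0.1712] F [-0.8  1.6  7.6] M [ 0.11  0.1  -0.2 ] w 0.0126 j6 0.53
0.76 [ 0.541  -0.021   0.1712] [0.6 0.2 7.4] [ 0.01 -0.23 -0.04] 20.2
0.66 [ 0.5412 -0.0211  0.1712] [0.9 1.3 5.7] [ 0.03 -0.31 -0.01] 20.4
0.56 [ 0.5411 -0.021   0.1712] [1.8 1.  6.3] [ 0.04 -0.24 -0.03] 20.7
0.46 [ 0.5412 -0.0212  0.1712] [ 1.4 -0.6  4.9] [-0.12 -0.3   0.  ] 20.9
0.36 [ 0.5412 -0.0214  0.1712] [ 0.7 -0.5  6.3] [-0.25 -0.3   0.  ] 21.2
0.26 [ 0.5412 -0.0215  0.1712] [ 1.6 -1.6  5.1] [-0.4  -0.25  0.11] 21.4
0.16 [ 0.5412 -0.0217  0.1712] [ 1.4 -2.   5.3] [-0.5  -0.26  0.05] 21.7
0.06 [ 0.5412 -0.0219  0.1712] [ 1.9 -1.7  6. ] [-0.67 -0.23  0.04] 21.9
-0.04 [ 0.5411 -0.022   0.1711] [ 1.2 -3.1  5.1] [-0.74 -0.15  0.03] 22.2
-0.14 [ 0.5411 -0.0222  0.1712] [ 0.4 -4.   6.3] [-0.87 -0.08  0.05] 22.4
-0.24 [ 0.541  -0.0223  0.1711] [ 1.  -4.8  6.9] [-0.98  0.01  0.03] 22.7
-0.28 [ 0.541  -0.0224  0.1712] [ 0.7 -4.8  6.1] [-1.05 -0.07  0.11] 22.9
-0.32 [ 0.5409 -0.0224  0.1712] [ 0.5 -6.7  5.8] [-1.14  0.01  0.17] 23.2
-0.36 [ 0.5409 -0.0225  0.1711] [-0.  -5.5  6.4] [-1.13  0.03  0.13] 23.4
-0.4 [ 0.5409 -0.0225  0.1711] [ 0.7 -5.3  5.8] [-1.14  0.04  0.16] 23.7
-0.44 [ 0.5408 -0.0226  0.1711] [-0.5 -4.8  6.7] [-1.21  0.17  0.13] 23.9
-0.48 [ 0.5408 -0.0227  0.1711] [-0.6 -6.7  7. ] [-1.24  0.16  0.14] 24.2
-0.52 [ 0.5407 -0.0227  0.1711] [-0.2 -6.3  7.2] [-1.27  0.25  0.11] 24.4
```

```bash
python3 - <<'E'
from h import *
p,d=load('side',6)
cv2.imwrite('pics/hub6.png',cv2.resize(p[120:220,195:295,::-1],(600,600),interpolation=cv2.INTER_CUBIC))
W=cloud('side',d);hsv=cv2.cvtColor(p,cv2.COLOR_RGB2HSV)
mk=((hsv[...,0]<8)|(hsv[...,0]>172))&(hsv[...,1]>140)&(W[...,2]>.14)&(np.hypot(W[...,0]-.54,W[...,1]+.025)<.07)
P=W[mk];T=P[P[:,2]>np.percentile(P[:,2],90)-.008];print(len(T),np.percentile(P[:,2],95))
vx,vy,x0,y0=cv2.fitLine(T[:,:2].astype('f4'),cv2.DIST_HUBER,0,.001,.001).ravel();s=(T[:,:2]-[x0,y0])@[vx,vy];m=(s.max()+s.min())/2
print(np.arctan2(vy,vx),x0+vx*m,y0+vy*m,np.ptp(s))
E
```

```text
142 0.19637758891012896
-0.51077974 0.5382304057041332 -0.025752870936573496 0.09708255503630112
```

View pics/hub6.png

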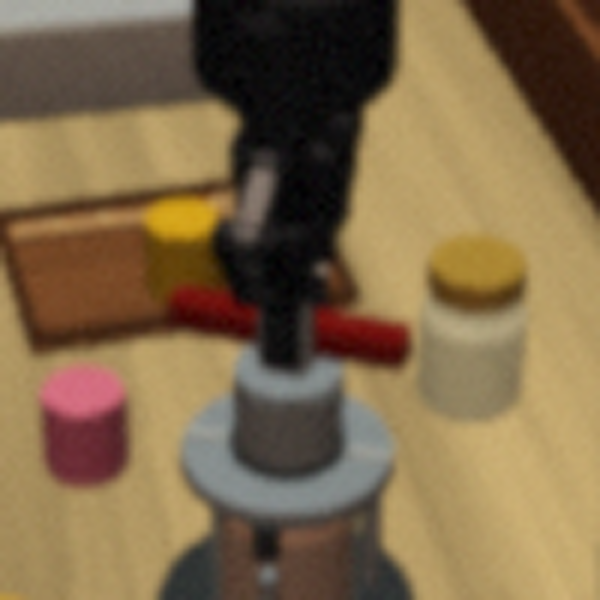

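```bash
python3 - <<'E'
from h import *
for k in(4,5,6):
    p,d=load('side',k);W=cloud('side',d);hsv=cv2.cvtColor(p,cv2.COLOR_RGB2HSV)
    mk=((hsv[...,0]<8)|(hsv[...,0]>172))&(hsv[...,1]>140)&(W[...,2]>.12)&(np.hypot(W[...,0]-.54,W[...,1]+.025)<.06)
    P=W[mk];print(k,'bar z pct',np.percentile(P[:,2],[5,25,50,75,90]).round(4),len(P))
    print(' col 243:',[(v,W[v,243,1].round(3),W[v,243,2].round(4),p[v,243].tolist()) for v in range(174,204,1)])
print(proj('side',[.54,-.025,.141]),proj('side',[.54,-.0475,.105]))
E
```

```text
4 bar z pct [0.171  0.1782 0.182  0.1831 0.1843] 130
 col 243: [(174, np.float64(-0.035), np.float64(0.1696), [45, 21, 20]), (175, np.float64(-0.026), np.float64(0.1603), [48, 32, 29]), (176, np.float64(-0.028), np.float64(0.1586), [62, 53, 48]), (177, np.float64(-0.026), np.float64(0.1539), [87, 85, 82]), (178, np.float64(-0.033), np.float64(0.1561), [117, 121, 117]), (179, np.float64(-0.034), np.float64(0.1544), [130, 138, 138]), (180, np.float64(-0.037), np.float64(0.1538), [135, 142, 142]), (181, np.float64(-0.043), np.float64(0.1554), [128, 132, 131]), (182, np.float64(-0.043), np.float64(0.1525), [103, 100, 98]), (183, np.float64(-0.044), np.float64(0.1502), [83, 76, 72]), (184, np.float64(-0.041), np.float64(0.1451), [73, 63, 59]), (185, np.float64(-0.044), np.float64(0.1441), [73, 66, 59]), (186, np.float64(-0.043), np.float64(0.1402), [73, 64, 57]), (187, np.float64(-0.043), np.float64(0.1369), [71, 64, 58]), (188, np.float64(-0.042), np.float64(0.1331), [72, 64, 59]), (189, np.float64(-0.043), np.float64(0.1314), [73, 67, 61]), (190, np.float64(-0.041), np.float64(0.1268), 
[... 3995 characters left out ...]
(0.118), [72, 63, 58]), (194, np.float64(-0.043), np.float64(0.1158), [71, 65, 58]), (195, np.float64(-0.042), np.float64(0.1117), [72, 63, 58]), (196, np.float64(-0.041), np.float64(0.1081), [71, 64, 59]), (197, np.float64(-0.041), np.float64(0.1047), [65, 61, 56]), (198, np.float64(-0.045), np.float64(0.1053), [53, 51, 48]), (199, np.float64(-0.042), np.float64(0.0994), [69, 69, 68]), (200, np.float64(-0.045), np.float64(0.099), [105, 112, 110]), (201, np.float64(-0.051), np.float64(0.1007), [128, 135, 134]), (202, np.float64(-0.056), np.float64(0.1011), [135, 142, 143]), (203, np.float64(-0.056), np.float64(0.0983), [136, 141, 142])]
[242.89862088 181.19818726] [244.8393958  198.37819125]
```

```bash
python3 - <<'E'
from h import *
from workcell import r, command_gripper
t=[.5407,-.0238,.1711]
r.movej(r.solve_ik(t,q(-.46)));r.hold(.2);st()
command_gripper(.06);st()
r.move_straight([*t[:2],.26],speed=.12);st()
r.reach([.40,.15,.3],q(.5))
st();snap(7)
p,d=load('side',7);p2,_=load('top',7)
a=cv2.resize(p[120:220,195:295,::-1],(400,400),interpolation=cv2.INTER_CUBIC)
b=cv2.resize(p2[150:230,220:300,::-1],(400,400),interpolation=cv2.INTER_CUBIC);cv2.imwrite('pics/hub7.png',np.hstack([a,b]))
for n in('side','top'):
    p,d=load(n,7);W=cloud(n,d);hsv=cv2.cvtColor(p,cv2.COLOR_RGB2HSV)
    mk=((hsv[...,0]<8)|(hsv[...,0]>172))&(hsv[...,1]>140)&(W[...,2]>.14)&(np.hypot(W[...,0]-.54,W[...,1]+.025)<.07)
    P=W[mk];T=P[P[:,2]>np.percentile(P[:,2],90)-.008]
    vx,vy,x0,y0=cv2.fitLine(T[:,:2].astype('f4'),cv2.DIST_HUBER,0,.001,.001).ravel();s=(T[:,:2]-[x0,y0])@[vx,vy];m=(s.max()+s.min())/2
    print(n,len(T),'ztop',np.percentile(P[:,2],90),'ang',np.arctan2(vy,vx),'c',x0+vx*m,y0+vy*m,np.ptp(s))
    mk=(hsv[...,0]>17)&(hsv[...,0]<33)&(hsv[...,1]>150)&(np.hypot(W[...,0]-.543,W[...,1]-.238)<.04)
    if mk.sum(): P=W[mk];T=P[P[:,2]>np.percentile(P[:,2],95)-.006];print('cap',T.mean(0),np.ptp(T,axis=0))
E
```

```text
t 24.98 p [ 0.5406 -0.0238  0.1712] F [-1.5  0.3  4.8] M [-0.06  0.24  0.08] w 0.0128 j6 1.85
t 25.49 p [ 0.5407 -0.0238  0.171 ] F [-0.3 -0.5  0.5] M [ 0.04 -0.04 -0.01] w 0.06 j6 1.85
t 26.38 p [ 0.5403 -0.0237  0.2592] F [ 1.1 -0.2 -0.3] M [ 0. -0.  0.] w 0.0597 j6 1.85
t 27.29 p [0.4006 0.1496 0.2997] F [-0.4 -0.5  0.2] M [ 0.01 -0.01 -0.  ] w 0.06 j6 1.25
side 200 ztop 0.16938806034665063 ang -0.4520369 c 0.5380519337015254 -0.02623595417875055 0.0960018416734448
cap [0.5437163  0.23865664 0.0503885 ] [0.03879573 0.04185963 0.00743444]
top 175 ztop 0.17240563019774266 ang -0.4619716 c 0.5389068402815373 -0.025884305249979953 0.09635323551771904
cap [0.54347715 0.23632661 0.05111955] [0.03990246 0.03929723 0.00963097]
```

View pics/hub7.png

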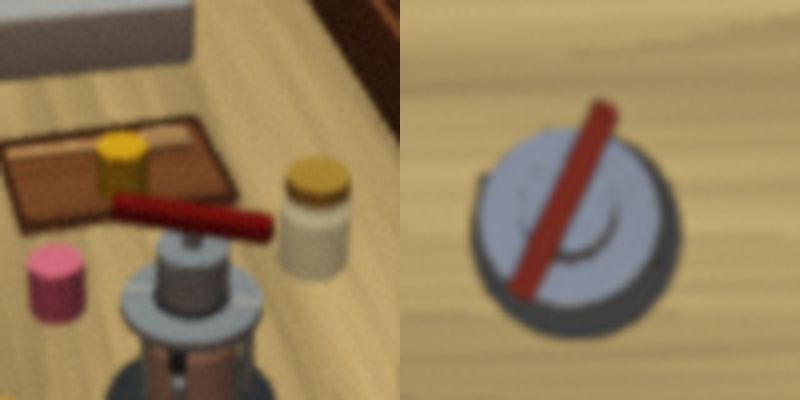

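View pics/side7.png

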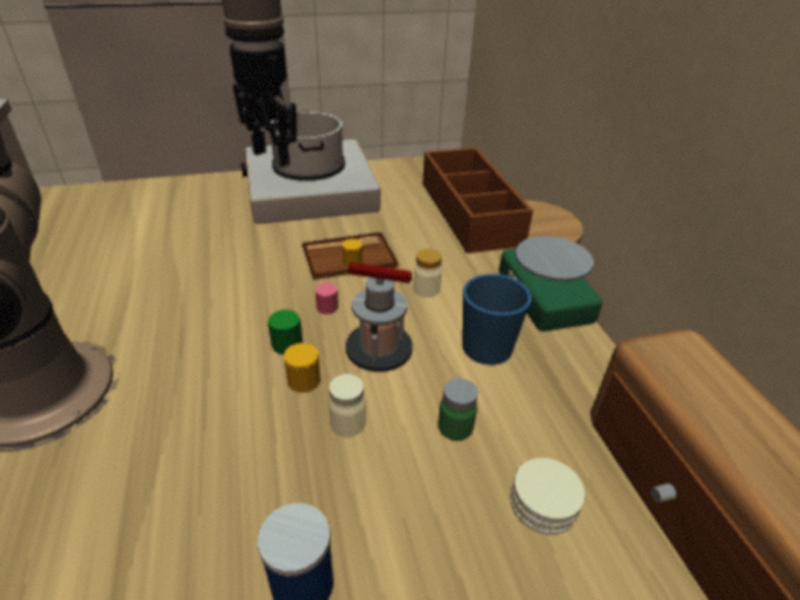

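```bash
python3 - <<'E'
from workcell import r
r.finish_job(); print(r.read_state()['time_s'])
E
```

```text
the job is handed in; nothing more can be done
the job is handed in; nothing more can be done
```

The job is handed in. The yellow cap stands open side down on the free half of the spoon rest, and the red handle is fully home on the shaft with its bar along the white lines. Robot time was about 27 s of the 67 s allowed.

**Last checks, from both cameras:**

| Check | Measured | Expected |
|---|---|---|
| Cap top height | 50–51 mm | 50 mm |
| Cap position from rest centre | about 28 mm towards the free side | within 55 mm |
| Bar top height | 169 mm (side camera), 172 mm (top camera, which reads about 2 mm high) | 169 mm when home |
| Bar angle from white lines | about 0.035 rad | below 0.2 rad |
| Bar centre from measured shaft axis | about 1–2 mm | below 5 mm |

The jars, crock, lids, tin and spoon look unmoved by eye in the pictures. The hand was well clear of everything when I handed in.

**What disagreed along the way:**
- **First lowering:** the hub caught on the shaft's taper with about 6 N of side force. I moved 4 mm in y and it then went down freely.
- **Key angle:** the hub began to drop at a bar angle of about 0.86 rad, while the picture had put the keys at about 0.63 rad.
- **Clockwise stop:** I felt no clear torque rise there, at most about 0.2 N m. I turned about 0.1 rad past the lines and then came back about 0.06 rad, so the bar's position along the lines rests on the pictures.

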